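# Wind the red oven timer

## Task

A pizza has just gone into the oven: wind up its clockwork timer, the red one, by turning its key clockwise until it is fully wound at its stop. Wind it in two or more partial turns, letting go of the key part-way between them, and let go at the end. Leave the yellow timer's key as it is.

Things in the scene. Friction and masses are not known exactly. Their poses are not given: they have to be found in the camera images.
- red_key (a joint): angle of the red key in rad, growing clockwise seen from above: 0 run down (white corner over the dial's green mark), 2.6 fully wound against a hard stop (white corner over the broad black mark). Starts between 0 and 0.25. The spring (0.02 N m per rad) resists, with 0.10 N m of friction that holds the key where it is let go, so it takes 0.10 to 0.16 N m
- red_key_grip (a point): centre of the red wing key, on its vertical turning axis, 70 mm above the table; it turns with the key. The wing is an upright plate 60 mm long (x axis, pointing to the end with the white corner), 12 mm thick (y) and 30 mm tall (55 to 85 mm above the table); z is up. Below it the timer's red round case, 90 mm across, 40 mm high, white dial, is fixed to the table at any place and yaw
- yellow_key (a joint): angle of the yellow key in rad, growing clockwise seen from above: 0 run down (white corner over the dial's green mark), 2.6 fully wound against a hard stop (white corner over the broad black mark). Starts between 0 and 0.25; not to be turned
- yellow_key_grip (a point): centre of the yellow wing key, on its vertical turning axis, 70 mm above the table; it turns with the key. The wing is an upright plate 60 mm long (x axis, pointing to the end with the white corner), 12 mm thick (y) and 30 mm tall (55 to 85 mm above the table); z is up. Below it the timer's yellow round case, 90 mm across, 40 mm high, white dial, is fixed to the table at any place and yaw
Things that resemble listed ones, but are neither listed nor needed, are in the scene too. What is meant by the part that bears yellow_key is not orange, and is the larger of those in its own colour.

How it is judged:
By the outcome, as a careful person would: the job done as asked, in the order asked, and still so for the second after the job is handed in, with the robot touching nothing.
It also fails if it takes over 48 s, if anything falls off the work surface, if the arm or the gripper's body presses on something with over 40 N, if the wrist force passes 120 N, or if a joint passes its speed limit or range.

## Robot

A 6-joint arm with a two-finger parallel gripper is mounted at the origin on the work surface. World frame = base frame: x ahead of the robot, y to its left, z up, the work surface at z = 0. Lengths are in m, angles in rad, forces in N, time in s.
With the tool pointing down it reaches from about 0.275 to 0.975 m from the base axis. Payload 8.4 kg.
Tool frame: the origin (TCP) lies midway between the tips of the shut fingers; the grasp point (between the pads) lies 19 mm behind it (ctrl.tcp_to_grasp is the distance from the TCP to the grasp point, in m); z points along the fingers, y is the line along which they close (so a half turn about z gives the same grasp; the last joint's range is limited). The gripper opens to 92 mm and grips with 3 to 60 N. Pads are 20 mm wide; open, the fingers measure 128 mm over their backs; the gripper's body (75 mm by 189 mm) begins 69 mm behind the grasp point.
Start: joints at [-1.337, 0.353, 1.633, -0, 1.155, -0.002], TCP at [0.146, -0.608, 0.215] pointing down, gripper open.
Joint ranges: [-2.63, 2.63], [-0.92, 2.1], [0.06, 2.66], [-1.3, 4.44], [0, 2.69], [-3.02, 3.02]. Speed limits (rad/s): [2.22, 2.22, 2.79, 3.14, 3.14, 3.14].

## Interface

Orientations are given as a unit quaternion [x, y, z, w].
In Python, from plant import ctrl gives the robot as it stands.
- The arm moves only by the shell command python3 -m inch 'ROWS' [FORCE]. ROWS is JSON, a list of rows, each an object with "translation": the shift along the tool's x, y, z in m, a list of three; "dr": the turn, a rotation vector about the tool's x, y, z in rad, a list of three; "fingers": the finger opening in m, from 0 to 0.0919. In form: [{"translation": [tx, ty, tz], "dr": [rx, ry, rz], "fingers": fingers}, ...]. A call has 1 to 5 rows; each row is the pose to reach, as a shift and turn from the pose commanded when the call began, along the tool's axes at that moment; what a row does not reach only later rows make up. A row lasts 1/10 s, in which the tool goes at most 50 mm and 8.59 degrees, less where a joint would pass 70% of its speed; a pose out of reach is approached as far as the arm can. A call with a gripper value outside its range is refused whole. The fingers move at their own pace and stop on an object; FORCE is the grip in N (left out, the last holds). Time passes only in rows, so rows that repeat a pose let the fingers close. It gives the time, the measured TCP pose, the force, the opening and the grip force at its end, in the units of the state.
- ctrl.get_state(): the state, without advancing time (a new reading comes with each control period).
- ctrl.camera(name): name is "side" or "top" or "wrist"; returns a dict with "pixels" (420x560x3 uint8, red, green, blue), "vertical_fov" (degrees; the focal length in pixels is half the picture's height over the tangent of half this angle, whatever the lens; pixels are square), "cx", "cy" (the principal point, pixels), "k1" (the pictures are not rectified: a ray, as slopes to the right and down, at radius r is drawn at 1 + k1 r^2 times it, then the intrinsics apply), "xyz" and "attitude" of the camera in the world. Camera axes: x right, y up, looking along -z (the intrinsics and any distortion apply to the point x, -y, -z); pixel columns grow to the right and rows downward; lengths in m; the calibration is good to about 2 mm. A picture is of the moment at which its call begins. There is no depth.
- ctrl.finish_job(): hands the job in; it is judged then, once.
The state is a dict: "time_s": time; "qpos": joint angles; "dq": joint speeds; "joint_efforts": joint torques, N m; "ee_pos": TCP position; "eef_rot": TCP orientation; "wrist_force": force on the tool from outside, world axes, zero at the start; "moment": the same for the moment, N m; "opening": opening from 0.0 (shut) to 1.0 (fully open); "gripper_force": force on a finger pad.
Only numpy, scipy, OpenCV 4.12 (cv2) and the standard library are available. Lean on these libraries where they do the work, as an engineer would, in place of code of your own. Each camera call takes 0.05 s, during which the arm holds its last target. There are 200 camera calls.

## Working session

There is one attempt and no reset: what is moved stays moved. The work goes in short steps, Python scripts to look and compute and a shell command to move; the robot and the scene stay as the last step left them, time stands still between calls to the robot, and variables do not carry over. Pictures are saved under pics/ and viewed, at most 10 in all, crops included, and the job is handed in when it is done.

```bash
mkdir -p pics; cat > h.py <<'E'
import numpy as np, cv2
from scipy.spatial.transform import Rotation as R
from plant import ctrl
def cam(n):
    c=ctrl.camera(n); c['img']=np.array(c['pixels'])[:,:,::-1].copy(); return c
def K(c):
    f=210/np.tan(np.radians(c['vertical_fov'])/2)
    return np.array([[f,0,c['cx']],[0,f,c['cy']],[0,0,1.]]), np.array([c['k1'],0,0,0,0.])
def ray(c,px,z):
    k,d=K(c); u=cv2.undistortPoints(np.array(px,float).reshape(-1,1,2),k,d).reshape(-1,2)
    v=R.from_quat(c['attitude']).apply(np.c_[u[:,0],-u[:,1],-np.ones(len(u))])
    o=np.array(c['xyz']); return o+v*((z-o[2])/v[:,2])[:,None]
def proj(c,P):
    k,d=K(c); q=R.from_quat(c['attitude']).inv().apply(np.array(P,float).reshape(-1,3)-c['xyz'])
    return cv2.projectPoints(q*[1,-1,-1],np.zeros(3),np.zeros(3),k,d)[0].reshape(-1,2)
E
python3 - <<'E'
from h import *
a=[]
for n in ('top','side','wrist'):
    c=cam(n); print(n,c['xyz'],c['attitude'],c['vertical_fov'],c['k1']); cv2.imwrite(f'pics/{n}0.png',c['img'])
print(ctrl.get_state())
E
```

```text
top [0.32707119 0.00645255 0.95941701] [-0.0636517   0.05100301  0.70930297 -0.70016887] 42.5495638545606 -0.06307898126825891
side [ 0.36425979 -0.56143784  0.59403705] [ 0.40493858 -0.04652682 -0.0789553   0.90973956] 47.62246172555431 0.012592572527936868
wrist [ 0.21406385 -0.59241845  0.38336129] [-0.09904266  0.07925884 -0.61398331  0.7790591 ] 69.76982885681731 -0.054439549070663125
{'time_s': 0.15, 'qpos': array([-1.33738277e+00,  3.53490138e-01,  1.63398224e+00,  3.25909729e-05,
        1.15521881e+00, -2.39334267e-03]), 'dq': array([-1.26658348e-04, -1.19685373e-03, -1.79997713e-03,  2.28228931e-05,
       -3.72614952e-04,  1.56552193e-03]), 'joint_efforts': array([ 6.51670543e-04, -5.94204891e+01, -3.34470785e+01,  6.96721044e-02,
        2.04918149e-02, -6.15744170e-05]), 'ee_pos': array([ 0.14593913, -0.60731085,  0.21402738]), 'eef_rot': array([ 9.93058062e-01,  1.17623911e-01, -4.84995899e-05, -5.47326522e-04]), 'wrist_force': array([ 0.48317911, -0.75012617,  0.06652018]), 'moment': array([ 0.05058895,  0.01828791, -0.00249511]), 'gripper_force': 0.0, 'opening': 1.000721450523793}
```

View pics/top0.png

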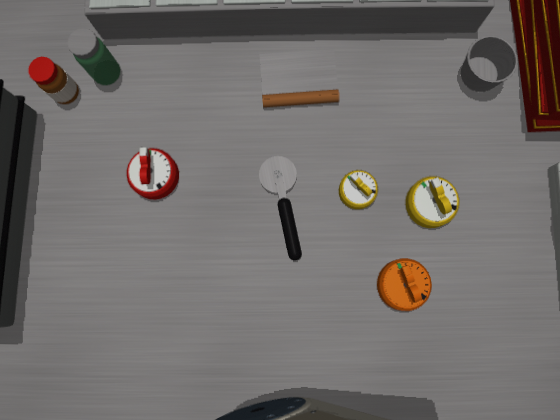

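View pics/side0.png

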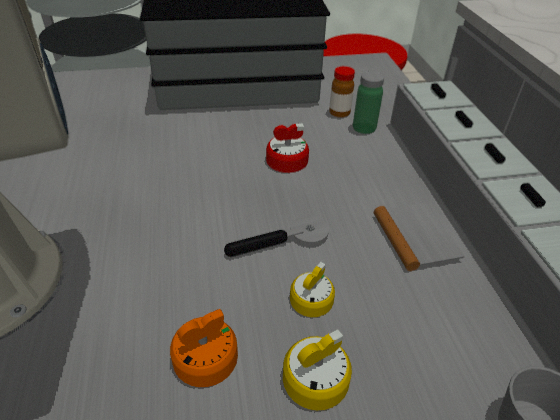

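Top view: the timers are red at (152,172), small yellow at (359,189), large yellow at (433,201) and orange at (405,284). The red one at (152,172) is the only red timer, so it is the target. The other red things are a jar lid at (43,70) and the stool or rack. The large yellow timer must be left alone. I'll confirm with an enlarged crop while measuring.

```bash
cat > m.py <<'E'
from h import *
def red(img,box):
    x0,y0,x1,y1=box; h=cv2.cvtColor(img,cv2.COLOR_BGR2HSV); m=np.zeros(img.shape[:2],np.uint8)
    s=h[y0:y1,x0:x1]; m[y0:y1,x0:x1]=(((s[...,0]<6)|(s[...,0]>174))&(s[...,1]>150)&(s[...,2]>60))*255
    return m
def white(img,box):
    x0,y0,x1,y1=box; h=cv2.cvtColor(img,cv2.COLOR_BGR2HSV); m=np.zeros(img.shape[:2],np.uint8)
    s=h[y0:y1,x0:x1]; m[y0:y1,x0:x1]=((s[...,1]<40)&(s[...,2]>170))*255
    return m
E
python3 - <<'E'
from m import *
cr=[]
for n,b in (('top',(115,135,195,205)),('side',(255,115,320,180))):
    c=cam(n); m=red(c['img'],b)
    hull=cv2.convexHull(np.argwhere(m>0)[:,::-1].astype(np.int32)).reshape(-1,2)
    nn,l,st,ce=cv2.connectedComponentsWithStats(m)
    print(n,[(s.tolist(),ce_.round(1).tolist()) for s,ce_ in zip(st[1:],ce[1:]) if s[4]>15])
    w=white(c['img'],b);nn,l,st,ce=cv2.connectedComponentsWithStats(w)
    print('white',[(s.tolist(),ce_.round(1).tolist(),ray(c,ce_,.085).round(3).tolist()) for s,ce_ in zip(st[1:],ce[1:]) if s[4]>8])
    if n=='top':
        # case: white dial + red: circle enclosing
        (x,y),r=cv2.minEnclosingCircle(hull); print('circ',x,y,r,ray(c,[(x,y)],.02),ray(c,[(x,y)],.03))
    x0,y0,x1,y1=b; cr.append(cv2.resize(c['img'][y0:y1,x0:x1],(400,int(400*(y1-y0)/(x1-x0))),interpolation=cv2.INTER_CUBIC)[:350])
cv2.imwrite('pics/crop1.png',np.hstack(cr))
E
```

```text
top [([127, 149, 52, 50, 614], [159.8, 180.8]), ([140, 153, 10, 31, 269], [144.8, 169.0])]
white [([140, 148, 6, 8, 43], [142.3, 151.2], [[0.567, 0.25, 0.085]]), ([129, 151, 41, 40, 720], [149.6, 171.5], [[0.532, 0.236, 0.085]])]
circ 152.35679626464844 173.3898468017578 26.10417366027832 [[0.54335193 0.24846716 0.02      ]] [[0.54104964 0.24589094 0.03      ]]
side [([273, 124, 30, 16, 343], [286.8, 132.2]), ([266, 142, 43, 31, 762], [286.7, 160.1])]
white [([296, 124, 7, 2, 13], [299.2, 124.5], [[0.567, 0.249, 0.085]]), ([271, 138, 14, 9, 40], [275.5, 141.4], [[0.509, 0.196, 0.085]]), ([291, 139, 12, 3, 20], [296.3, 140.0], [[0.549, 0.194, 0.085]]), ([279, 144, 26, 10, 125], [290.5, 148.8], [[0.532, 0.167, 0.085]])]
```

View pics/crop1.png

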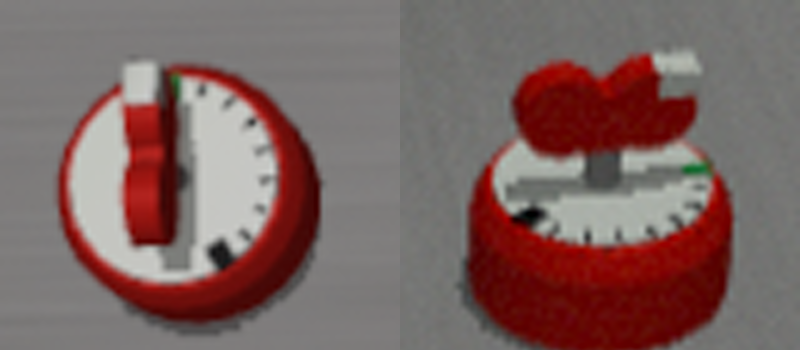

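The crop confirms it: the red timer has a red wing key, its white corner at about (142,151) near the green mark, and the black mark at about (159,186). Both views put the white corner at (0.567, 0.25). Next I need the axis and yaw.

```bash
cat > goal.py <<'E'
import sys
from h import *
# python3 goal.py x y z yaw : shift and turn in tool axes from the present pose to a down pose
def down(yaw): return R.from_euler('z',yaw)*R.from_euler('x',np.pi)
if __name__=='__main__':
    x,y,z,a=map(float,sys.argv[1:]); s=ctrl.get_state(); r=R.from_quat(s['eef_rot'])
    xa=r.apply([1,0,0])
    print('t',s['time_s'],'shift',r.inv().apply(np.array([x,y,z])-s['ee_pos']).round(4),'dr',(r.inv()*down(a)).as_rotvec().round(3),
     'yaw',np.arctan2(xa[1],xa[0]).round(3),'q',s['qpos'].round(2),'pos',s['ee_pos'].round(4))
E
python3 - <<'E'
from m import *
from scipy.optimize import least_squares
def fit(P,r0=None):
    f=lambda p: np.hypot(P[:,0]-p[0],P[:,1]-p[1])-p[2]
    s=least_squares(f,[*P.mean(0),.04],loss='soft_l1',f_scale=.0007); return s.x.round(4),np.median(abs(f(s.x))).round(4)
for n,b in (('top',(115,135,195,205)),('side',(255,137,320,180))):
    c=cam(n); w=white(c['img'],b)
    if n=='top':
        nn,l,st,ce=cv2.connectedComponentsWithStats(w); w=((l==1+np.argmax(st[1:,4]))*255).astype(np.uint8)
    pts=np.argwhere(w>0)[:,::-1].astype(np.int32); h=cv2.convexHull(pts).reshape(-1,2).astype(float)
    print(n,'dial',fit(ray(c,h,.04)[:,:2]))
    if n=='top':
        T=red(c['img'],(115,135,195,205)); nn,l,st,ce=cv2.connectedComponentsWithStats(T)
        i=[k for k in range(1,nn) if st[k,2]<20 and st[k,4]>100][0]
        wc=white(c['img'],b); m=(l==i)|((wc>0)&(w==0))
        P=ray(c,np.argwhere(m)[:,::-1],.085)[:,:2]
        (cx,cy),sz,an=cv2.minAreaRect((P*1000).astype(np.float32)); print('wing blob',cx,cy,sz,an)
        v=np.linalg.svd(P-P.mean(0))[2][0]; v*=np.sign(v[0]); print('pca yaw',np.arctan2(v[1],v[0]),P.mean(0))
        hsv=cv2.cvtColor(c['img'],cv2.COLOR_BGR2HSV)
        g=(hsv[...,0]>40)&(hsv[...,0]<85)&(hsv[...,1]>120); g[:, :120]=0; g[:,190:]=0; g[:140]=0;g[205:]=0
        k=(hsv[...,2]<50); k[:,:145]=0;k[:,175:]=0;k[:178]=0;k[192:]=0
        for nm,q in (('green',g),('black',k)):
            z=np.argwhere(q)[:,::-1]; print(nm,len(z),z.mean(0),ray(c,z,.04).mean(0).round(4))
E
python3 goal.py 0.54 0.24 0.2 3.14
```

```text
top dial (array([0.5441, 0.2494, 0.036 ]), np.float64(0.0002))
wing blob 542.4298095703125 245.44908142089844 (61.10271072387695, 15.354443550109863) 1.889880895614624
pca yaw 0.0918601290719174 [0.54033607 0.245538  ]
green 2 [149.5 151. ] [0.5795 0.2496 0.04  ]
black 13 [158.76923077 185.76923077] [0.5163 0.2313 0.04  ]
side dial (array([0.5443, 0.2513, 0.0345]), np.float64(0.0004))
t 0.35 shift [ 0.5811 -0.7321  0.0147] dr [-0.    -0.    -2.904] yaw 0.236 q [-1.34  0.35  1.63 -0.    1.16 -0.  ] pos [ 0.146  -0.6076  0.2144]
```

Both views agree on the axis at (0.544, 0.250), with key yaw about 0.03 and the black mark at yaw −2.55, i.e. 2.6 rad clockwise. This fits the given sizes. I'll grip with tool yaw about π to leave joint-6 range for the turn, and start moving now.

```bash
python3 -m inch '[{"translation":[0.58,-0.73,0],"dr":[0,0,-2.9],"fingers":0.09},{"translation":[0.58,-0.73,0],"dr":[0,0,-2.9],"fingers":0.09},{"translation":[0.58,-0.73,0],"dr":[0,0,-2.9],"fingers":0.09},{"translation":[0.58,-0.73,0],"dr":[0,0,-2.9],"fingers":0.09},{"translation":[0.58,-0.73,0],"dr":[0,0,-2.9],"fingers":0.09}]' 30; python3 goal.py 0.544 0.25 0.2 3.17
```

```text
time_s: 0.85
ee_pos: [0.2519, -0.3793, 0.2146]
eef_rot: [0.88, 0.476, 0.0, 0.0]
wrist_force: [1.0, 0.4, 0.3]
opening: 0.977
gripper_force: 0.0
t 0.85 shift [ 0.6865 -0.1001  0.0146] dr [ 0.     0.    -2.179] yaw 0.991 q [-0.99  0.08  1.98  0.    1.08 -0.41] pos [ 0.2519 -0.3793  0.2146]
```

```bash
python3 -m inch '[{"translation":[0.686,-0.1,0.01],"dr":[0,0,-2.18],"fingers":0.09},{"translation":[0.686,-0.1,0.01],"dr":[0,0,-2.18],"fingers":0.09},{"translation":[0.686,-0.1,0.01],"dr":[0,0,-2.18],"fingers":0.09},{"translation":[0.686,-0.1,0.01],"dr":[0,0,-2.18],"fingers":0.09},{"translation":[0.686,-0.1,0.01],"dr":[0,0,-2.18],"fingers":0.09}]' 30; python3 goal.py 0.544 0.25 0.2 3.17
```

```text
time_s: 1.35
ee_pos: [0.3586, -0.1531, 0.2114]
eef_rot: [0.644, 0.765, 0.0, 0.001]
wrist_force: [0.7, -0.9, -0.0]
opening: 0.978
gripper_force: 0.0
t 1.35 shift [0.3658 0.2513 0.0114] dr [ 0.000e+00  1.000e-03 -1.428e+00] yaw 1.742 q [-0.41 -0.03  2.1  -0.    1.06 -0.58] pos [ 0.3586 -0.1531  0.2114]
```

```bash
python3 -m inch '[{"translation":[0.366,0.251,0.01],"dr":[0,0,-1.43],"fingers":0.09},{"translation":[0.366,0.251,0.01],"dr":[0,0,-1.43],"fingers":0.09},{"translation":[0.366,0.251,0.01],"dr":[0,0,-1.43],"fingers":0.09},{"translation":[0.366,0.251,0.01],"dr":[0,0,-1.43],"fingers":0.09},{"translation":[0.366,0.251,0.01],"dr":[0,0,-1.43],"fingers":0.09}]' 30; python3 goal.py 0.544 0.25 0.2 3.17
```

```text
time_s: 1.85
ee_pos: [0.4642, 0.0739, 0.2056]
eef_rot: [0.319, 0.948, 0.0, 0.0]
wrist_force: [1.2, -0.3, 0.7]
opening: 0.977
gripper_force: 0.0
t 1.85 shift [0.0429 0.1885 0.0057] dr [ 0.     0.001 -0.677] yaw 2.493 q [ 0.15  0.12  1.96 -0.    1.06 -0.77] pos [0.4642 0.0739 0.2056]
```

```bash
python3 -m inch '[{"translation":[0.043,0.188,0.006],"dr":[0,0,-0.677],"fingers":0.09},{"translation":[0.043,0.188,0.006],"dr":[0,0,-0.677],"fingers":0.09},{"translation":[0.043,0.188,0.006],"dr":[0,0,-0.677],"fingers":0.09},{"translation":[0.043,0.188,0.006],"dr":[0,0,-0.677],"fingers":0.09},{"translation":[0.043,0.188,0.006],"dr":[0,0,-0.677],"fingers":0.09}]' 30; python3 - <<'E'
from h import *
c=cam('wrist'); print(c['xyz'],proj(c,[[.544,.25,.085],[.574,.251,.085],[.544,.25,.04]]).round(1))
cv2.imwrite('pics/w1.png',c['img'])
E
python3 goal.py 0.544 0.25 0.2 3.17
```

```text
time_s: 2.35
ee_pos: [0.546, 0.2515, 0.199]
eef_rot: [-0.015, 1.0, 0.001, 0.001]
wrist_force: [0.3, -0.6, -0.7]
opening: 0.98
gripper_force: 0.0
[0.47532897 0.24775367 0.36830276] [[281.6 206. ]
 [281.7 235.4]
 [281.6 196.5]]
t 2.4 shift [ 0.0007  0.0007 -0.0012] dr [ 0.    -0.     0.004] yaw -3.109 q [ 0.43  0.33  1.71  0.    1.11 -1.18] pos [0.5448 0.2493 0.1988]
```

View pics/w1.png

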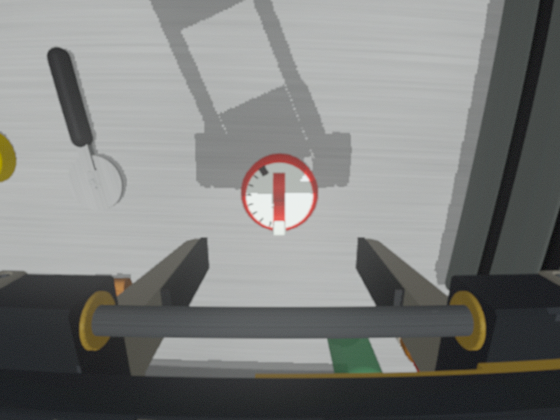

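The wrist view shows the wing at columns 273–285, rows 172–234, between the open fingers and parallel to them, white end at (279,228). My projection was within 2 mm. I'll descend.

```bash
python3 -m inch '[{"translation":[0.001,-0.001,0.05],"dr":[0,0,0],"fingers":0.09},{"translation":[0.001,-0.001,0.095],"dr":[0,0,0],"fingers":0.09},{"translation":[0.001,-0.001,0.125],"dr":[0,0,0],"fingers":0.09},{"translation":[0.001,-0.001,0.147],"dr":[0,0,0],"fingers":0.09},{"translation":[0.001,-0.001,0.147],"dr":[0,0,0],"fingers":0.09}]' 40;  python3 -m inch '[{"translation":[0,0,0],"dr":[0,0,0],"fingers":0},{"translation":[0,0,0],"dr":[0,0,0],"fingers":0},{"translation":[0,0,0],"dr":[0,0,0],"fingers":0},{"translation":[0,0,0],"dr":[0,0,0],"fingers":0},{"translation":[0,0,0],"dr":[0,0,0],"fingers":0}]' 40; python3 goal.py 0.544 0.249 0.051 3.17
```

```text
time_s: 2.9
ee_pos: [0.5408, 0.2443, 0.0495]
eef_rot: [-0.01, 1.0, -0.001, -0.003]
wrist_force: [-0.4, -0.2, -0.3]
opening: 0.98
gripper_force: 0.0
time_s: 3.4
ee_pos: [0.5435, 0.246, 0.0531]
eef_rot: [-0.011, 1.0, 0.0, 0.001]
wrist_force: [0.0, 0.2, 0.5]
opening: 0.568
gripper_force: 0.0
t 3.4 shift [-0.0005  0.003   0.0021] dr [ 0.     0.001 -0.007] yaw -3.12 q [ 0.42  0.5   1.82 -0.    0.82 -1.17] pos [0.5435 0.246  0.0531]
```

```bash
python3 -m inch '[{"translation":[0,0.001,0.001],"dr":[0,0,0],"fingers":0},{"translation":[0,0.001,0.001],"dr":[0,0,0],"fingers":0},{"translation":[0,0.001,0.001],"dr":[0,0,0],"fingers":0},{"translation":[0,0.001,0.001],"dr":[0,0,0],"fingers":0},{"translation":[0,0.001,0.001],"dr":[0,0,0],"fingers":0}]' 40; python3 goal.py 0.544 0.249 0.051 3.17; python3 -c "
from h import *;s=ctrl.get_state();print(s['wrist_force'],s['moment'],s['opening']*.0919)"
```

```text
time_s: 3.9
ee_pos: [0.5433, 0.248, 0.0514]
eef_rot: [-0.01, 1.0, 0.001, 0.0]
wrist_force: [-4.0, 25.4, -8.3]
opening: 0.135
gripper_force: 12.0
t 3.9 shift [-0.0007  0.001   0.0004] dr [ 0.002  0.    -0.008] yaw -3.121 q [ 0.42  0.51  1.82  0.    0.82 -1.17] pos [0.5433 0.248  0.0514]
[-4.04986408 25.36947903 -8.30123947] [4.1465658  0.65002329 0.10489039] 0.01241437971926518
```

```bash
python3 -m inch '[{"translation":[0,0.0015,0],"dr":[0,0,0],"fingers":0},{"translation":[0,0.0015,0],"dr":[0,0,0],"fingers":0},{"translation":[0,0.0015,0],"dr":[0,0,0],"fingers":0}]' 40; python3 goal.py 0.544 0.249 0.051 3.17; python3 -c "
from h import *;s=ctrl.get_state();print(s['wrist_force'],s['moment'],s['gripper_force'])"
```

```text
time_s: 4.2
ee_pos: [0.5431, 0.2484, 0.0513]
eef_rot: [-0.011, 1.0, 0.0, -0.0]
wrist_force: [-0.2, 1.0, -0.5]
opening: 0.126
gripper_force: 40.0
t 4.2 shift [-0.0009  0.0006  0.0003] dr [ 0.    -0.    -0.007] yaw -3.12 q [ 0.43  0.51  1.81  0.    0.82 -1.17] pos [0.5431 0.2484 0.0513]
[-0.15376092  0.99169833 -0.50159587] [ 0.22485756 -0.21427549  0.04289288] 39.99983004759997
```

```bash
python3 -m inch '[{"translation":[-0.0005,0,0],"dr":[0,0,0.12],"fingers":0},{"translation":[-0.0005,0,0],"dr":[0,0,0.24],"fingers":0},{"translation":[-0.0005,0,0],"dr":[0,0,0.36],"fingers":0},{"translation":[-0.0005,0,0],"dr":[0,0,0.48],"fingers":0},{"translation":[-0.0005,0,0],"dr":[0,0,0.6],"fingers":0}]' 40; python3 goal.py 0.544 0.2484 0.051 3.17; python3 -c "
from h import *;s=ctrl.get_state();print(s['wrist_force'],s['moment'],s['gripper_force'])"
```

```text
time_s: 4.7
ee_pos: [0.5433, 0.2488, 0.0513]
eef_rot: [0.288, 0.958, 0.0, -0.0]
wrist_force: [-1.7, 3.9, -1.7]
opening: 0.125
gripper_force: 40.0
t 4.7 shift [-0.0008  0.      0.0003] dr [ 0.001 -0.001 -0.612] yaw 2.558 q [ 0.43  0.51  1.81  0.    0.82 -0.56] pos [0.5433 0.2488 0.0513]
[-1.6620616   3.8845148  -1.66749302] [0.67610095 0.04815137 0.09896964] 40.00002755317837
```

Forces are low and the key is turning. I'll carry on to about 1.2 rad, then let go.

```bash
python3 -m inch '[{"translation":[0,0,0],"dr":[0,0,0.12],"fingers":0},{"translation":[0,0,0],"dr":[0,0,0.24],"fingers":0},{"translation":[0,0,0],"dr":[0,0,0.36],"fingers":0},{"translation":[0,0,0],"dr":[0,0,0.48],"fingers":0},{"translation":[0,0,0],"dr":[0,0,0.6],"fingers":0}]' 40; python3 -m inch '[{"translation":[0,0,0],"dr":[0,0,0],"fingers":0},{"translation":[0,0,0],"dr":[0,0,0],"fingers":0.05},{"translation":[0,0,0],"dr":[0,0,0],"fingers":0.05},{"translation":[0,0,0],"dr":[0,0,0],"fingers":0.05},{"translation":[0,0,0],"dr":[0,0,0],"fingers":0.05}]'; python3 goal.py 0.544 0.2484 0.051 3.17; python3 - <<'E'
from h import *;s=ctrl.get_state();print(s['wrist_force'],s['moment'],s['gripper_force'])
a=[]
for n,b in (('top',(105,125,195,205)),('side',(235,95,325,175))):
    x0,y0,x1,y1=b; a.append(cv2.resize(cam(n)['img'][y0:y1,x0:x1],(400,355),interpolation=cv2.INTER_CUBIC))
cv2.imwrite('pics/r1.png',np.hstack(a))
E
```

```text
time_s: 5.2
ee_pos: [0.5438, 0.2492, 0.0513]
eef_rot: [0.558, 0.83, 0.001, -0.0]
wrist_force: [1.1, 5.4, -3.4]
opening: 0.126
gripper_force: 40.0
time_s: 5.7
ee_pos: [0.5436, 0.2482, 0.0514]
eef_rot: [0.556, 0.831, -0.0, 0.0]
wrist_force: [-0.6, 0.8, 0.4]
opening: 0.449
gripper_force: 0.0
t 5.7 shift [0.0001 0.0004 0.0004] dr [-0.     0.    -1.207] yaw 1.963 q [ 0.43  0.51  1.81 -0.    0.82  0.03] pos [0.5436 0.2482 0.0514]
[-0.56129714  0.75229716  0.40534045] [-0.01600935 -0.10361951  0.0244217 ] 0.0
```

View pics/r1.png

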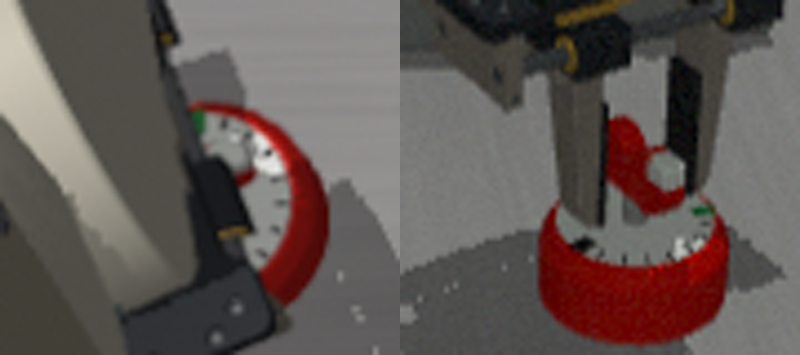

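Side crop: the key has turned about 1.2 rad, its white corner now faces the camera at crop (665,170), and the fingers stand clear on both sides. The key held when released. I'll regrip and make the second turn.

```bash
python3 -m inch '[{"translation":[0,0,0],"dr":[0,0,0],"fingers":0},{"translation":[0,0,0],"dr":[0,0,0],"fingers":0},{"translation":[0,0,0],"dr":[0,0,0],"fingers":0},{"translation":[0,0,0],"dr":[0,0,0],"fingers":0},{"translation":[0,0,0],"dr":[0,0,0],"fingers":0}]' 40;  python3 -m inch '[{"translation":[0,0,0],"dr":[0,0,0],"fingers":0},{"translation":[0,0,0],"dr":[0,0,0.12],"fingers":0},{"translation":[0,0,0],"dr":[0,0,0.24],"fingers":0},{"translation":[0,0,0],"dr":[0,0,0.36],"fingers":0},{"translation":[0,0,0],"dr":[0,0,0.48],"fingers":0}]' 40; python3 goal.py 0.544 0.2484 0.051 0.58;python3 -c "
from h import *;s=ctrl.get_state();print(s['wrist_force'],s['moment'],s['gripper_force'])"
```

```text
time_s: 6.3
ee_pos: [0.5439, 0.2485, 0.0514]
eef_rot: [0.556, 0.831, 0.0, 0.0]
wrist_force: [13.0, 5.8, -4.0]
opening: 0.132
gripper_force: 8.0
time_s: 6.8
ee_pos: [0.5441, 0.2485, 0.0514]
eef_rot: [0.739, 0.674, 0.0, 0.0]
wrist_force: [3.0, 0.7, -1.6]
opening: 0.126
gripper_force: 40.0
t 6.8 shift [-0.0001 -0.0001  0.0004] dr [ 0.001 -0.001  0.898] yaw 1.478 q [ 0.43  0.51  1.81 -0.    0.82  0.52] pos [0.5441 0.2485 0.0514]
[ 3.0391802  0.6790928 -1.6187769] [ 0.03820149 -0.46750418  0.17065026] 40.00616963021457
```

```bash
python3 -m inch '[{"translation":[0,0,0],"dr":[0,0,0.14],"fingers":0},{"translation":[0,0,0],"dr":[0,0,0.28],"fingers":0},{"translation":[0,0,0],"dr":[0,0,0.42],"fingers":0},{"translation":[0,0,0],"dr":[0,0,0.56],"fingers":0},{"translation":[0,0,0],"dr":[0,0,0.7],"fingers":0}]' 40; python3 goal.py 0.544 0.2484 0.051 0.58;python3 -c "
from h import *;s=ctrl.get_state();print(s['wrist_force'],s['moment'],s['gripper_force'])"
python3 -m inch '[{"translation":[0,0,0],"dr":[0,0,0.05],"fingers":0},{"translation":[0,0,0],"dr":[0,0,0.1],"fingers":0},{"translation":[0,0,0],"dr":[0,0,0.1],"fingers":0}]' 40; python3 goal.py 0.544 0.2484 0.051 0.58;python3 -c "
from h import *;s=ctrl.get_state();print(s['wrist_force'],s['moment'],s['gripper_force'])"
```

```text
time_s: 7.3
ee_pos: [0.5442, 0.2485, 0.0514]
eef_rot: [0.925, 0.379, 0.001, 0.0]
wrist_force: [2.7, 0.4, -2.4]
opening: 0.126
gripper_force: 40.0
t 7.3 shift [-0.0002 -0.0001  0.0004] dr [ 0.001 -0.001  0.198] yaw 0.778 q [ 0.43  0.51  1.81 -0.    0.82  1.22] pos [0.5442 0.2485 0.0514]
[ 2.68137947  0.42965646 -2.40383893] [-0.00738913 -0.43654514  0.17341024] 40.007156864739954
time_s: 7.6
ee_pos: [0.5442, 0.2484, 0.0514]
eef_rot: [0.942, 0.335, 0.0, 0.0]
wrist_force: [3.4, 0.1, -3.5]
opening: 0.129
gripper_force: 40.0
t 7.6 shift [-0.0002 -0.0001  0.0004] dr [ 0.    -0.001  0.102] yaw 0.682 q [ 0.43  0.51  1.81 -0.    0.82  1.31] pos [0.5442 0.2484 0.0514]
[ 3.44263443  0.14905148 -3.45375824] [-0.05640183 -0.55631765 -0.06457087] 39.99761838465929
```

```bash
for i in 1; do python3 -m inch '[{"translation":[0,0,0],"dr":[0,0,0.05],"fingers":0},{"translation":[0,0,0],"dr":[0,0,0.05],"fingers":0}]' 40; python3 -c "
from h import *;s=ctrl.get_state();print(s['wrist_force'],s['moment'],s['gripper_force'],s['opening'],s['qpos'][5],s['joint_efforts'])"; done
python3 -m inch '[{"translation":[0,0,0],"dr":[0,0,0.05],"fingers":0},{"translation":[0,0,0],"dr":[0,0,0.05],"fingers":0}]' 40; python3 goal.py 0.544 0.2484 0.051 0.58;python3 -c "
from h import *;s=ctrl.get_state();print(s['wrist_force'],s['moment'],s['gripper_force'],s['opening'],s['qpos'][5],s['joint_efforts'])"
```

```text
time_s: 7.8
ee_pos: [0.5442, 0.2485, 0.0514]
eef_rot: [0.95, 0.311, 0.001, 0.0]
wrist_force: [4.4, -0.3, -3.5]
opening: 0.123
gripper_force: 40.0
[ 4.37658266 -0.27348933 -3.50052688] [-0.03155596 -0.74674879 -0.0631671 ] 39.997404045425355 0.1232670992267554 1.3634073737349233 [  1.01166442 -62.9452014  -23.52894008   0.37776405   1.24434862
   0.60051017]
time_s: 8.0
ee_pos: [0.5442, 0.2484, 0.0514]
eef_rot: [0.958, 0.288, 0.001, 0.0]
wrist_force: [5.1, 0.4, -3.4]
opening: 0.124
gripper_force: 40.0
t 8.0 shift [-0.0002 -0.0001  0.0004] dr [ 0.    -0.001  0.004] yaw 0.584 q [ 0.43  0.51  1.81 -0.    0.82  1.41] pos [0.5442 0.2484 0.0514]
[ 5.09833626  0.43354229 -3.37662781] [-0.04440163 -0.86103123 -0.01749999] 39.99729561153799 0.12436988426342493 1.4127340010962794 [  1.21978864 -63.15773249 -23.2272166    0.46608352   1.47946492
   0.60268236]
```

```bash

python3 -m inch '[{"translation":[0,0,0],"dr":[0,0,0.04],"fingers":0},{"translation":[0,0,0],"dr":[0,0,0.04],"fingers":0}]' 40; python3 goal.py 0.544 0.2484 0.051 0.58;python3 -c "
from h import *;s=ctrl.get_state();print(s['wrist_force'],s['moment'],s['opening'],s['qpos'][5],s['joint_efforts'][5])"
python3 -m inch '[{"translation":[0,0,0],"dr":[0,0,0.04],"fingers":0},{"translation":[0,0,0],"dr":[0,0,0.04],"fingers":0}]' 40; python3 goal.py 0.544 0.2484 0.051 0.58;python3 -c "
from h import *;s=ctrl.get_state();print(s['wrist_force'],s['moment'],s['opening'],s['qpos'][5],s['joint_efforts'][5])
a=[]
for n,b in (('top',(105,125,195,205)),('side',(235,95,325,175))):
    x0,y0,x1,y1=b; a.append(cv2.resize(cam(n)['img'][y0:y1,x0:x1],(400,355),interpolation=cv2.INTER_CUBIC))
cv2.imwrite('pics/r2.png',np.hstack(a))"
```

```text
time_s: 8.2
ee_pos: [0.5442, 0.2484, 0.0514]
eef_rot: [0.963, 0.269, 0.001, 0.0]
wrist_force: [4.8, 0.1, -4.1]
opening: 0.129
gripper_force: 40.2
t 8.2 shift [-0.0002 -0.0001  0.0004] dr [ 0.001 -0.001 -0.034] yaw 0.546 q [ 0.43  0.51  1.81 -0.    0.82  1.45] pos [0.5442 0.2484 0.0514]
[ 4.84551074  0.05078732 -4.05956185] [ 0.08124037 -0.93392206  0.61464438] 0.12903763288667605 1.4515525017365687 1.1029550805687904
time_s: 8.4
ee_pos: [0.5442, 0.2484, 0.0514]
eef_rot: [0.968, 0.25, 0.001, 0.0]
wrist_force: [5.3, 0.4, -5.1]
opening: 0.133
gripper_force: 41.1
t 8.4 shift [-0.0002 -0.0001  0.0004] dr [ 0.001 -0.001 -0.074] yaw 0.506 q [ 0.43  0.51  1.81 -0.    0.82  1.49] pos [0.5442 0.2484 0.0514]
[ 5.29798535  0.38267472 -5.14346591] [ 0.08808531 -0.82495369  0.83359554] 0.13299703303433708 1.491222825456188 1.3680476322770119
```

View pics/r2.png

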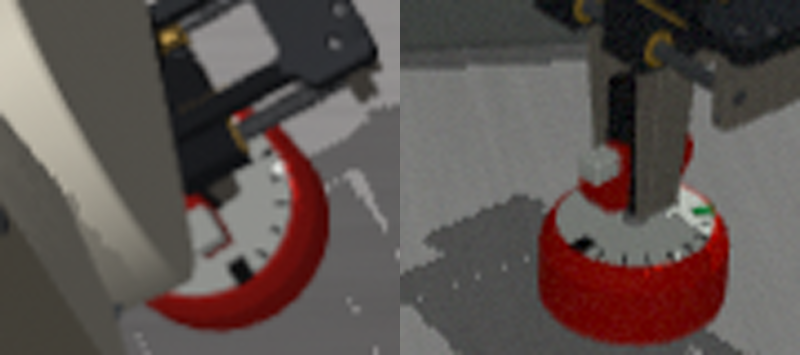

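The crop shows the white corner above the broad black mark, crop (215,230) against the mark at (240,270), offset by parallax. The moment jumped from about 0 to 0.83 N m over the last steps, so the key is on its stop. I'll let go and lift away.

```bash
python3 -m inch '[{"translation":[0,0,0],"dr":[0,0,0],"fingers":0.06},{"translation":[0,0,0],"dr":[0,0,0],"fingers":0.06},{"translation":[0,0,0],"dr":[0,0,0],"fingers":0.06},{"translation":[0,0,0],"dr":[0,0,0],"fingers":0.06},{"translation":[0,0,0],"dr":[0,0,0],"fingers":0.06}]'; python3 -m inch '[{"translation":[0,0,-0.02],"dr":[0,0,0],"fingers":0.06},{"translation":[0,0,-0.06],"dr":[0,0,0],"fingers":0.06},{"translation":[0,0,-0.1],"dr":[0,0,0],"fingers":0.06},{"translation":[0,0,-0.15],"dr":[0,0,0],"fingers":0.06},{"translation":[0,0,-0.15],"dr":[0,0,0],"fingers":0.06}]'; python3 goal.py 0.35 -0.05 0.25 0.5
```

```text
time_s: 9.0
ee_pos: [0.5435, 0.2483, 0.0514]
eef_rot: [0.969, 0.249, -0.0, -0.0]
wrist_force: [0.1, -0.0, 1.0]
opening: 0.548
gripper_force: 0.0
time_s: 9.5
ee_pos: [0.5471, 0.25, 0.2083]
eef_rot: [0.969, 0.249, 0.005, -0.001]
wrist_force: [0.1, 0.2, 0.2]
opening: 0.652
gripper_force: 0.0
t 9.5 shift [-0.3168  0.1679 -0.0449] dr [ 0.001 -0.011  0.003] yaw 0.503 q [0.43 0.32 1.7  0.   1.11 1.49] pos [0.5471 0.25   0.2083]
```

```bash
python3 -m inch '[{"translation":[-0.32,0.17,-0.045],"dr":[0,0,0],"fingers":0.06},{"translation":[-0.32,0.17,-0.045],"dr":[0,0,0],"fingers":0.06},{"translation":[-0.32,0.17,-0.045],"dr":[0,0,0],"fingers":0.06},{"translation":[-0.32,0.17,-0.045],"dr":[0,0,0],"fingers":0.06},{"translation":[-0.32,0.17,-0.045],"dr":[0,0,0],"fingers":0.06}]'; python3 -m inch '[{"translation":[0,0,0],"dr":[0,0,0],"fingers":0.06},{"translation":[0,0,0],"dr":[0,0,0],"fingers":0.06}]'; python3 - <<'E'
from m import *
c=cam('top'); b=(115,135,195,205)
a=[cv2.resize(c['img'][135:205,115:195],(400,350),interpolation=cv2.INTER_CUBIC)]
s=cam('side'); a.append(cv2.resize(s['img'][110:180,250:330],(400,350),interpolation=cv2.INTER_CUBIC))
w=white(c['img'],b); nn,l,st,ce=cv2.connectedComponentsWithStats(w)
print([(t.tolist(),ray(c,e,.085).round(4).tolist()) for t,e in zip(st[1:],ce[1:]) if t[4]>8])
T=red(c['img'],b); nn,l,st,ce=cv2.connectedComponentsWithStats(T)
for k in range(1,nn):
    if st[k,4]>15:
        P=ray(c,np.argwhere(l==k)[:,::-1],.085)[:,:2]; v=np.linalg.svd(P-P.mean(0))[2][0]; print(st[k],P.mean(0),np.arctan2(v[1],v[0]))
cv2.imwrite('pics/f.png',np.hstack(a))
E
```

```text
time_s: 10.0
ee_pos: [0.4061, 0.0395, 0.2318]
eef_rot: [0.968, 0.249, -0.0, 0.0]
wrist_force: [0.0, -0.5, 0.1]
opening: 0.651
gripper_force: 0.0
time_s: 10.2
ee_pos: [0.4076, 0.0402, 0.2323]
eef_rot: [0.969, 0.248, 0.001, -0.0]
wrist_force: [0.2, 0.0, 0.6]
opening: 0.656
gripper_force: 0.0
[([168, 148, 27, 49, 1181], [[0.5309, 0.1827, 0.085]]), ([129, 163, 3, 15, 26], [[0.5353, 0.2698, 0.085]])]
[127 159   5  25  35] [0.53050023 0.27284398] 3.1189782316853094
```

View pics/f.png

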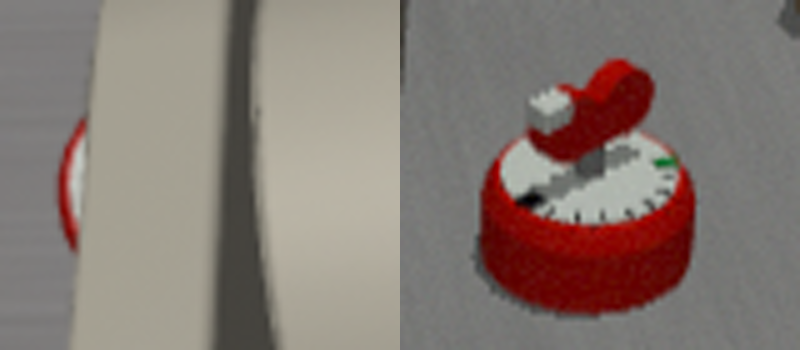

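Side crop: the key's white end points at the broad black mark, around crop (530,195). The arm still blocks the top view, so I'll clear it and measure the final angle.

```bash
python3 -m inch '[{"translation":[-0.15,0.2,0],"dr":[0,0,0],"fingers":0.06},{"translation":[-0.15,0.2,0],"dr":[0,0,0],"fingers":0.06},{"translation":[-0.15,0.2,0],"dr":[0,0,0],"fingers":0.06},{"translation":[-0.15,0.2,0],"dr":[0,0,0],"fingers":0.06},{"translation":[-0.15,0.2,0],"dr":[0,0,0],"fingers":0.06}]'; python3 -m inch '[{"translation":[0,0,0],"dr":[0,0,0],"fingers":0.06},{"translation":[0,0,0],"dr":[0,0,0],"fingers":0.06}]'; python3 - <<'E'
from m import *
c=cam('top'); b=(115,135,195,205)
s=cam('side')
T=red(c['img'],b); nn,l,st,ce=cv2.connectedComponentsWithStats(T)
for k in range(1,nn):
    if st[k,4]>15:
        P=ray(c,np.argwhere(l==k)[:,::-1],.085)[:,:2]; v=np.linalg.svd(P-P.mean(0))[2][0]; print(st[k],P.mean(0),np.arctan2(v[1],v[0]))
a=np.array([cos:=np.cos(-2.55),np.sin(-2.55)])
print('expected corner px top/side',[proj(q,[.544-.83*.026,.2487-.557*.026,.085]).round(1).tolist() for q in (c,s)])
x=[cv2.resize(q['img'][j:j+70,i:i+80],(400,350),interpolation=cv2.INTER_CUBIC) for q,i,j in ((c,115,135),(s,250,110))]
cv2.imwrite('pics/f2.png',np.hstack(x))
E
```

```text
time_s: 10.8
ee_pos: [0.3733, -0.208, 0.2319]
eef_rot: [0.968, 0.25, 0.0, -0.0]
wrist_force: [0.5, 0.3, -0.1]
opening: 0.654
gripper_force: 0.0
time_s: 11.0
ee_pos: [0.3731, -0.2071, 0.2315]
eef_rot: [0.969, 0.248, -0.0, -0.001]
wrist_force: [-0.4, -0.6, 0.2]
opening: 0.656
gripper_force: 0.0
[127 149  52  50 785] [0.5229844  0.22574181] -2.3104904510033615
expected corner px top/side [[[150.8, 176.9]], [[278.9, 130.1]]]
```

View pics/f2.png

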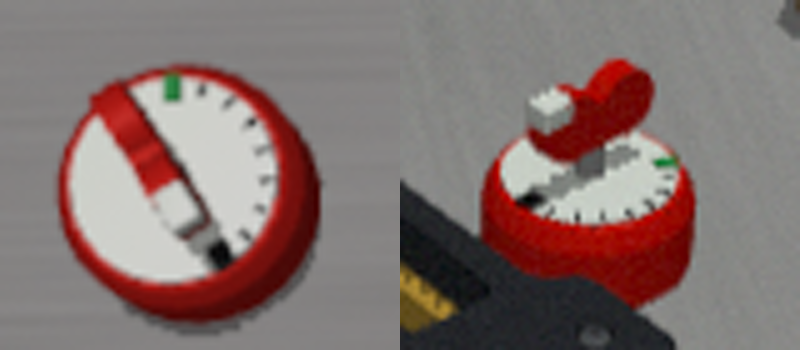

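Top crop: the wing's yaw is about −2.54 against −2.55 for the black mark, with the white end at crop (180,205) in line with the mark at (220,252). The key is wound to its stop and the arm is clear of everything. I'll hand in.

```bash
python3 -c "
from plant import ctrl
print(ctrl.finish_job())"
```

```text
the job is handed in; nothing more can be done
None
```

The red timer is fully wound against its stop in two partial turns, with the key let go between them and at the end; I never touched the yellow timer, and the job was handed in at about 11 s.

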